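Weight the dip board and lift it out of the tub

ROBOT

A 6-joint arm with a two-finger parallel gripper is mounted at the origin on the work surface. World frame = base frame: x ahead of the robot, y to its left, z up, the work surface at z = 0. Lengths are in m, angles in degrees, forces in N, time in s.
With the tool pointing down it reaches from about 0.325 to 0.85 m from the base axis. Payload 15.5 kg.
Tool frame: the origin (TCP) lies at the very end of the fingers, on their centre line; the grasp point (between the pads) lies arm.grip_depth behind it (arm.grip_depth is the distance from the TCP to the grasp point, in m); z points along the fingers, y is the line along which they close (so a half turn about z gives the same grasp; the last joint's range is limited). The gripper opens to 91 mm and grips with 3 to 60 N. Pads are 32 mm wide; open, the fingers measure 118 mm over their backs; the gripper's body (76 mm by 178 mm) begins 60 mm behind the grasp point.
Start: joints at [-71.763, 28.281, 77.091, -0, 74.628, -5.472], TCP at [0.251, -0.572, 0.214] pointing down, gripper open.
Joint ranges: [-166.48, 166.48], [-47.26, 123.95], [12.59, 153.08], [-70.14, 250.14], [6.76, 159.57], [-176.63, 176.63]. Speed limits (degrees/s): [108.29, 108.29, 147.25, 172.46, 172.46, 172.46].

INTERFACE

Orientations are given as a 3x3 rotation matrix whose columns are the frame's x, y, z axes.
In Python, from rig import arm gives the robot as it stands. Calls block until the motion is done:
- arm.move_to(position, orientation): joint-space move of the TCP to a pose.
- arm.move_l(position, orientation=None, feed=0.15): straight line of the TCP; orientation=None keeps the orientation; feed is the mean speed in m/s.
- arm.move_joints(angles): joint-space move.
- arm.grip(opening): finger opening in m; the grip force is fixed at half the most; returns when the fingers have stopped.
- arm.sleep(seconds).
- arm.solve_ik(position, orientation): joint angles nearest the present ones, or None.
- arm.snapshot(name): name is "scene" or "top"; returns the picture (480x640x3 uint8, red, green, blue); there is no depth.
- arm.get_calibration(name): a dict with "intrinsics" (3x3 intrinsics, pixels), "cam_to_world" (4x4, takes a point from camera to world coordinates). Camera axes: x right, y down, z forward; pixel columns grow to the right and rows downward; lengths in m; the calibration is good to about 2 mm. A picture is of the moment at which its call begins. get_calibration takes no time and is no camera call.
A pose or a line that the arm cannot do raises arm.Unreachable and nothing moves.
- arm.sign_off(): hands the job in; it is judged then, once.
Readings, each from a call of its own:
- arm.current_t(): time.
- arm.current_joint_positions(): joint angles.
- arm.current_dq(): joint speeds.
- arm.current_tau(): joint torques, N m.
- arm.current_ee_pos(): TCP position.
- arm.current_tool_rot(): TCP orientation.
- arm.current_force(): force on the tool from outside, world axes, zero at the start.
- arm.current_torque(): the same for the moment, N m.
- arm.current_width(): finger opening in m.
- arm.current_grasp_force(): force on a finger pad.
Only numpy, scipy, OpenCV 4.12 (cv2) and the standard library are available. Lean on these libraries where they do the work, as an engineer would, in place of code of your own. Each camera call takes 0.05 s, during which the arm holds its last target. There are 200 camera calls.

TASK

Slide the yellow ballast collar over the upright rod of the wooden dip board standing in the white tub, lowering it (not dropping it) until it rests flat on the board, and let go of it. Then take the board by the bare rod above the collar, lift it until its underside is at least 6 cm above the tub's rim, and finish still gripping it there: over the tub, level and motionless, the collar still seated. Leave everything else on the table where it stands.

Things in the scene. Friction and masses are not known exactly. Their poses are not given: they have to be found in the camera images.
- tub: Shallow white plastic tub, open at the top, 280 (x) by 220 (y) by 60 mm high, walls and floor 5 mm, a lip 12 mm wide around the rim, blue-stained dry floor. Fixed to the table; its place and yaw change. Origin: centre of its underside, on the table; z up.
- dip_board: Wooden board 180 (x) by 130 (y) by 15 mm, blue patches, flat in the tub (underside 5 mm above the table). From its middle stands a round steel rod, 16 mm across, 80 mm long, the top 8 mm tapering to 8 mm. Origin: centre of the underside, below the rod; z along the rod: board top 15 mm, rod tip 95 mm. 0.25-0.4 kg, balanced about the rod. With the collar seated the rod is bare from z 47 to 95 mm.
- rod_tip (a point): The tip of the dip board's rod, on its axis, 95 mm above the board's underside.
- collar: Loose yellow painted steel ring, 48 mm outside, 22 mm bore, 32 mm high, 0.25-0.4 kg, flat on the table on the robot's right. Origin: centre of its underside; z along the bore. Slides freely over the rod, 3 mm play all round; seated, its underside is 15 mm above the board's underside. It may swap places with the tape roll.
- tape_roll: Bystander: loose roll of blue tape lying flat, 80 mm outside, 60 mm hole, 24 mm high. Origin: centre of its underside.
- water_bottle: Bystander: loose clear bottle standing upright, 64 mm across, 200 mm high, on the robot's left. Origin: centre of its underside.
- blue_jar: Bystander: loose blue jar, 60 mm across, 80 mm high, white cap, at the far side. Origin: centre of its underside.
- yellow_jar: Bystander: loose yellow jar, 60 mm across, 80 mm high, white cap, on the robot's right. Origin: centre of its underside.
- print_block: Bystander: loose wooden printing block 100 by 75 by 26 mm with round yellow pads on top, on the robot's left. Origin: centre of its underside.
- mug: Bystander: loose white mug, 80 mm across, 90 mm high, handle on its +y side, on the robot's right. Origin: centre of its underside.
There are look-alikes about, which are no part of the job. What is meant by the collar is not black or pink, and is the larger of those in its own colour.

How it is judged:
By the outcome, as a careful person would: the job done as asked, in the order asked, and still so for the second after the job is handed in, while the arm keeps its last pose, push and grip.
It also fails if it takes over 64 s, if anything falls off the work surface, if the arm or the gripper's body presses on something with over 40 N, if the wrist force passes 120 N, or if a joint passes its speed limit or range.

## Working session

There is one attempt and no reset: what is moved stays moved. The work goes in short steps, each a Python script; the robot and the scene stay as the last script left them, time stands still between calls to the robot, and variables do not carry over. Pictures are saved under pics/ and viewed, at most 10 in all, crops included, and the job is handed in when it is done.

```bash
mkdir -p pics
python3 - <<'E'
from rig import arm
import cv2,numpy as np
for n in("scene","top"):
    cv2.imwrite(f"pics/{n}0.png",arm.snapshot(n)[:,:,::-1])
    c=arm.get_calibration(n);print(n,np.round(c["intrinsics"],1).tolist(),np.round(c["cam_to_world"],3).tolist())
print(arm.grip_depth,arm.current_width(),np.round(arm.current_tool_rot(),3).tolist())
E
```

```text
scene [[485.8, 0.0, 322.3], [0.0, 485.8, 246.3], [0.0, 0.0, 1.0]] [[0.885, 0.322, -0.337, 0.957], [0.466, -0.637, 0.615, -0.668], [-0.017, -0.701, -0.713, 0.892], [0.0, 0.0, 0.0, 1.0]]
top [[456.9, 0.0, 322.7], [0.0, 456.9, 244.2], [0.0, 0.0, 1.0]] [[0.021, -0.987, 0.156, 0.386], [-1.0, -0.019, 0.016, 0.006], [-0.013, -0.157, -0.988, 1.341], [0.0, 0.0, 0.0, 1.0]]
0.0188 0.0909975541906908 [[0.916, 0.402, -0.0], [0.402, -0.916, 0.001], [0.0, -0.001, -1.0]]
```

View pics/scene0.png

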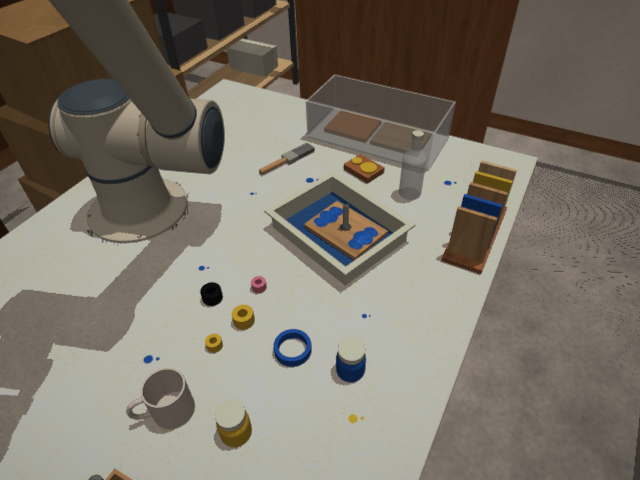

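View pics/top0.png

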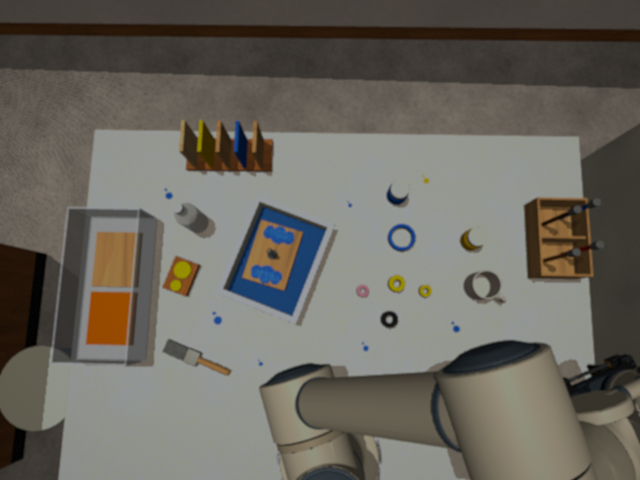

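Candidates for the collar, scene/top pixels: large yellow ring (243,317)/(397,284), small yellow ring (214,342)/(425,291), black ring (212,294)/(389,319), pink ring (259,284)/(362,291). The larger yellow ring fits the description. The rod stands at about (346,216)/(273,252).

```bash
cat > h.py <<'E'
import cv2,numpy as np
from rig import arm
def ray(n,uv):
    c=arm.get_calibration(n);K,T=np.array(c["intrinsics"]),np.array(c["cam_to_world"])
    d=T[:3,:3]@np.linalg.solve(K,[uv[0],uv[1],1.]);return T[:3,3],d/np.linalg.norm(d)
def plane(n,uv,z):
    o,d=ray(n,uv);return o+d*(z-o[2])/d[2]
def tri(a,b):
    A=np.zeros((3,3));y=np.zeros(3);R=[ray("scene",a),ray("top",b)]
    for o,d in R: P=np.eye(3)-np.outer(d,d);A+=P;y+=P@o
    p=np.linalg.solve(A,y);return p,[np.linalg.norm(np.cross(p-o,d)) for o,d in R]
def proj(n,p):
    c=arm.get_calibration(n);K,T=np.array(c["intrinsics"]),np.array(c["cam_to_world"])
    q=K@(T[:3,:3].T@(np.asarray(p)-T[:3,3]));return q[:2]/q[2]
def hull_c(img,lo,hi,near,r=40):
    m=cv2.inRange(cv2.cvtColor(img,cv2.COLOR_RGB2HSV),lo,hi)
    best=None
    for c in cv2.findContours(m,cv2.RETR_EXTERNAL,cv2.CHAIN_APPROX_NONE)[0]:
        if cv2.contourArea(c)<15: continue
        M=cv2.moments(cv2.convexHull(c));p=np.array([M['m10'],M['m01']])/M['m00']
        d=np.linalg.norm(p-near)
        if d<r: best,r=(p,cv2.contourArea(cv2.convexHull(c)),cv2.boundingRect(c)),d
    return best
YL,YH=(18,110,60),(34,255,255)
E
python3 - <<'E'
from h import *
s,t=cv2.imread("pics/scene0.png"),cv2.imread("pics/top0.png")
S,Tt=s[:,:,::-1].copy(),t[:,:,::-1].copy()
for a,b in(((243,317),(397,284)),((214,342),(425,291))):
    p,q=hull_c(S,YL,YH,a,15),hull_c(Tt,YL,YH,b,12);print(p,q)
    print(tri(p[0],q[0]),plane("top",q[0],.016),plane("scene",p[0],.016))
up=lambda im,x,y,w,h,k:cv2.resize(im[y:y+h,x:x+w],None,fx=k,fy=k,interpolation=cv2.INTER_CUBIC)
A=up(s,195,265,80,100,4);B=up(t,345,262,100,66,4)
C=up(s,310,185,80,70,5);D=up(t,240,215,70,80,5)
W=np.zeros((600,800,3),np.uint8)
A=A[:250,:];
def put(im,x,y):
    h,w=im.shape[:2];h=min(h,600-y);w=min(w,800-x);W[y:y+h,x:x+w]=im[:h,:w]
put(up(s,200,270,80,90,3),0,0);put(B,0,300);put(C,400,0);put(up(t,240,225,80,60,5),400,350-50)
cv2.imwrite("pics/c1.png",W)
E
```

```text
(array([242.61130742, 316.73930114]), 424.5, (232, 305, 22, 25)) (array([396.30851944, 283.12903226]), 201.5, (388, 275, 17, 17))
(array([ 0.48627673, -0.18685874,  0.01508155]), [np.float64(0.0010599242319072057), np.float64(0.00105992423190716)]) [ 0.48541563 -0.18743013  0.016     ] [ 0.48758727 -0.18668672  0.016     ]
(array([213.22364672, 342.77136752]), 234.0, (205, 334, 17, 19)) (array([424.98872786, 290.42834138]), 103.5, (419, 285, 13, 12))
(array([ 0.46699183, -0.27015311,  0.01130493]), [np.float64(0.0009280069244950322), np.float64(0.0009280069244949149)]) [ 0.46603759 -0.2698237   0.016     ] [ 0.4703277  -0.27168543  0.016     ]
```

View pics/c1.png

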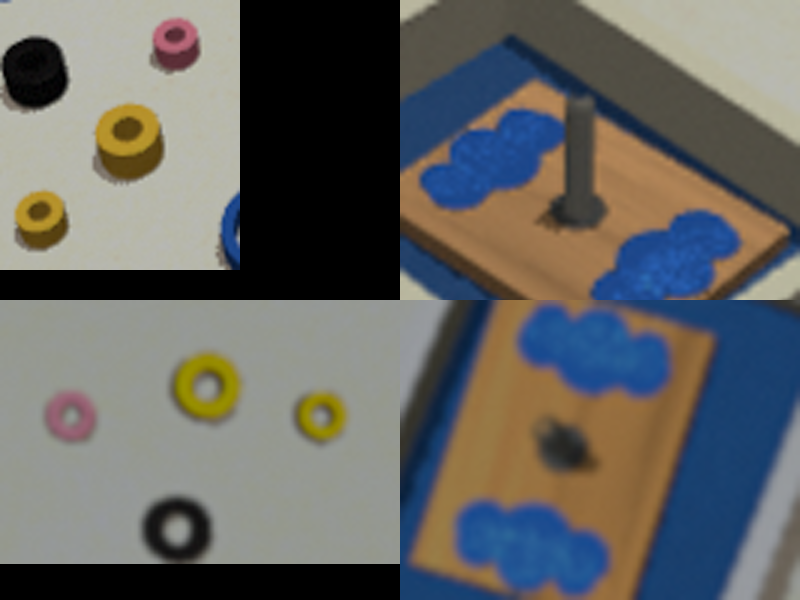

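The crops confirm the collar: the big yellow ring at scene (243,317), larger than the other yellow at (214,342). The rod tip is at about scene (346,204.5), and its base is at (346,227).

Run:
```python
from h import *
s,t=cv2.imread("pics/scene0.png"),cv2.imread("pics/top0.png")
for n,im,roi,lo in(("top",t,(235,210,75,90),None),("scene",s,(295,190,100,75),None)):
    x,y,w,h=roi;hsv=cv2.cvtColor(im[y:y+h,x:x+w],cv2.COLOR_BGR2HSV)
    m=cv2.inRange(hsv,(5,60,70 if n=="top" else 105),(25,255,255))
    cs=cv2.findContours(m,cv2.RETR_EXTERNAL,cv2.CHAIN_APPROX_NONE)[0]
    H=cv2.convexHull(max(cs,key=cv2.contourArea))+np.array([x,y])
    pts=np.array([plane(n,p[0],.02)[:2]*1000 for p in H],np.float32)
    r=cv2.minAreaRect(pts);print(n,"board",r)
    g=hsv[:,:,1];v=hsv[:,:,2]
    if n=="scene":
        for yy in range(200-y,232-y,2):
            row=np.where((g[yy,40:62]<75)&(v[yy,40:62]<125))[0]+40+x;print(yy+y,row.min() if len(row) else 0,row.max() if len(row) else 0,row.size)
tip=plane("scene",(346,204.3),.1);print("tip",tip,proj("top",tip),proj("top",[*tip[:2],.02]),proj("scene",[*tip[:2],.02]))
```

```text
top board ((561.5318603515625, 173.9913330078125), (130.31300354003906, 178.92196655273438), 74.15109252929688)
scene board ((565.89306640625, 172.96368408203125), (129.41561889648438, 179.4519500732422), 74.08447265625)
200 345 356 12
202 340 356 10
204 343 356 12
206 343 356 9
208 343 351 9
210 343 354 7
212 343 348 6
214 341 347 6
216 338 347 6
218 343 347 5
220 336 347 6
222 343 347 5
224 342 349 8
226 340 350 11
228 341 349 9
230 344 346 3
tip [0.5676399  0.17140825 0.1       ] [269.90308586 248.39914882] [273.37611986 252.43406107] [345.45692182 227.64588476]
```

The collar is at about (0.4865,-0.187) and the rod at about (0.5635,0.1725), with views disagreeing by about 3 mm. I'll grip the collar twice at 90° so it's centred in the tool, then measure its offset from the rod in the same pictures.

```bash
cat >> h.py <<'E'
def down(yaw): # tool y axis (closing line) at world angle yaw
    a=np.radians(yaw);y=np.array([np.cos(a),np.sin(a),0]);z=np.array([0,0,-1.]);return np.column_stack([np.cross(y,z),y,z])
def best(p,yaw):
    q=arm.current_joint_positions();c=[(arm.solve_ik(p,down(yaw+k)),yaw+k) for k in(0,180)]
    return min((np.abs(np.array(j)-q).max(),y) for j,y in c if j is not None)[1]
def st(): print("t",round(arm.current_t(),2),"tcp",np.round(arm.current_ee_pos(),4),"F",np.round(arm.current_force(),1),"w",round(arm.current_width(),4),"g",round(arm.current_grasp_force(),1))
E
python3 - <<'E'
from h import *
c=[.4865,-.187];zg=.0075
y1=best([*c,.12],90);arm.move_to([*c,.12],down(y1))
arm.grip(.070);arm.move_l([*c,zg],feed=.12);st()
arm.grip(.045);st();arm.grip(.064)
arm.move_l([*c,.05],feed=.12)
y2=best([*c,.05],0);print(y1,y2)
arm.move_to([*c,.05],down(y2));arm.move_l([*c,zg],feed=.1)
arm.grip(.0);st()
arm.move_l([*c,.20],feed=.15);st()
r=[.5635,.1725,.165]
# collar underside = tcp z - .0075 -> .1575 (rod tip .100)
y3=best(r,0);print(y3,np.round(arm.solve_ik(r,down(y3)),1))
arm.move_to(r,down(y3));arm.sleep(.3);st()
for n in("scene","top"): cv2.imwrite(f"pics/{n}1.png",arm.snapshot(n)[:,:,::-1])
s,t=cv2.imread("pics/scene1.png"),cv2.imread("pics/top1.png")
up=lambda im,x,y,w,h,k:cv2.resize(im[y:y+h,x:x+w],None,fx=k,fy=k,interpolation=cv2.INTER_CUBIC)
cv2.imwrite("pics/c2.png",np.hstack([up(s,295,140,100,110,4),up(t,220,190,100,110,4)]))
E
```

```text
t 3.39 tcp [ 0.4869 -0.1872  0.008 ] F [-0.6 -0.6 -0.5] w 0.0702 g 0.0
t 3.87 tcp [ 0.4866 -0.187   0.0078] F [-0.5  1.2  6.3] w 0.0477 g 30.0
270 180
t 7.28 tcp [ 0.4867 -0.1871  0.008 ] F [-1.1  0.5  7.4] w 0.0469 g 30.0
t 8.71 tcp [ 0.4861 -0.1868  0.1993] F [-0.2 -0.2 -3.2] w 0.047 g 30.0
0 [11.2 28.3 85.7 -0.  66.  11.2]
t 11.21 tcp [0.5636 0.1723 0.1651] F [ 0.3  0.1 -3.4] w 0.0468 g 30.0
```

View pics/c2.png

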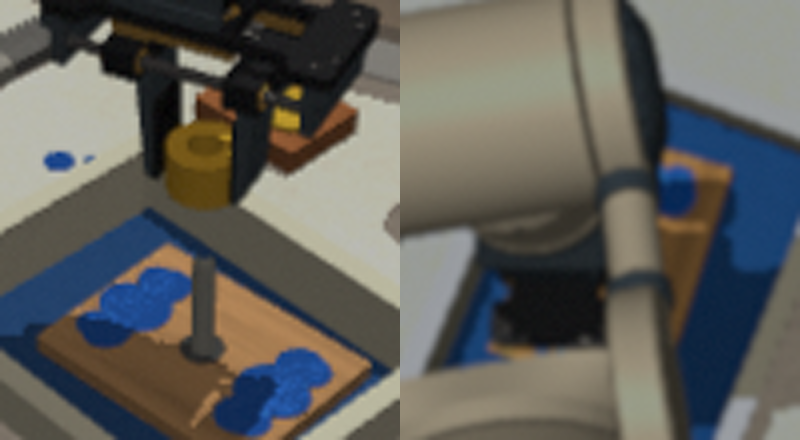

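The scene view shows the collar held squarely above the rod at crop (203,165), with the rod tip at (204,262). The arm blocks the top view. I'll turn the closing line across the scene camera's sight and hover lower for a relative check.

Run:
```python
from h import *
r=[.5635,.1725,.125]   # underside ~.1175
y=best(r,29);print(y)
arm.move_to([*r[:2],.14],down(y));arm.move_l(r,feed=.1);arm.sleep(.3);st()
im=arm.snapshot("scene");cv2.imwrite("pics/scene2.png",im[:,:,::-1])
p=arm.current_ee_pos()
for z,l in((p[2]-.0078,"under"),(p[2]+.0242,"top")): print(l,proj("scene",[*p[:2],z]))
print("tip exp",proj("scene",[*p[:2],.1]),"board",proj("scene",[*p[:2],.02]))
s=im[:,:,::-1]
cv2.imwrite("pics/c3.png",cv2.resize(s[155:240,305:390],None,fx=7,fy=7,interpolation=cv2.INTER_NEAREST))
# subpixel rod edges from grey profile
hsv=cv2.cvtColor(im,cv2.COLOR_RGB2HSV)
prof=hsv[209:221,334:358,1].astype(float).mean(0);print(np.round(prof).astype(int))
col=hsv[195:216,344:347,:].astype(int).mean(1);print(np.round(col).astype(int).tolist())
b=hull_c(im,YL,YH,proj("scene",[*p[:2],p[2]+.008]),25);print(b)
```

```text
29
t 12.47 tcp [0.5637 0.1725 0.1254] F [ 0.   0.6 -3.2] w 0.0471 g 30.0
under [344.87771542 198.16914379]
top [345.08986187 187.99641512]
tip exp [344.76508788 203.56979682] board [344.2783195  226.91104258]
[202 199 188 160 146 155 155 144 126  24  23  24  25  23  86 127 129 126
 120 121 122 126 126 129]
[[21, 203, 110], [21, 202, 91], [21, 208, 91], [21, 208, 92], [21, 208, 91], [21, 207, 91], [20, 203, 91], [21, 205, 91], [21, 208, 90], [20, 176, 89], [21, 87, 77], [20, 23, 72], [23, 25, 67], [24, 25, 65], [23, 22, 65], [24, 25, 65], [21, 22, 65], [23, 23, 64], [27, 22, 65], [20, 25, 66], [22, 24, 66]]
(array([345.76294146, 193.58732463]), 344.5, (336, 183, 20, 22))
```

View pics/c3.png

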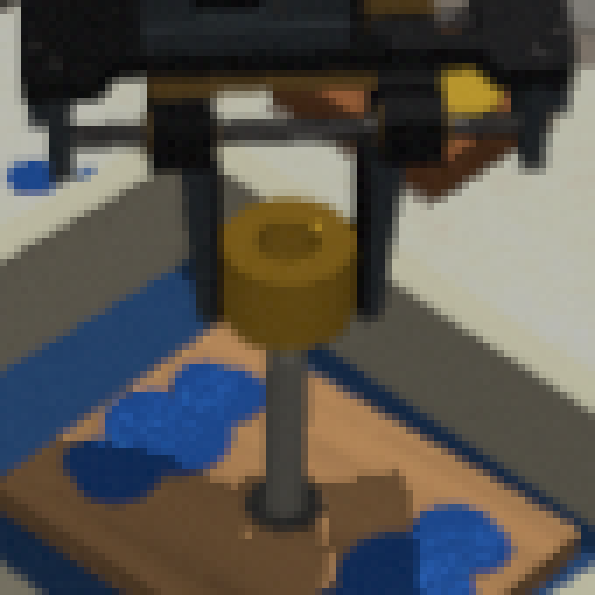

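The collar at (290,275) and the rod at (286,430) in the crop line up laterally within 0.3 mm, and depth agrees to about 1–2 mm. Now lowering in small steps, watching the force.

```bash
cat > lower.py <<'E'
from h import *
def lower(x,y,z0,z1,step=.004,lim=1.5):
    f0=arm.current_force();z=z0
    while z>z1:
        z=max(z-step,z1);arm.move_l([x,y,z],feed=.04)
        d=arm.current_force()-f0
        if np.abs(d).max()>lim: print("contact z",round(z,4),np.round(d,1),np.round(arm.current_ee_pos(),4));return z
    print("no contact to",z,np.round(d,1));return z
E
python3 - <<'E'
from lower import *
x,y=.5632,.1732
arm.move_l([x,y,.125],feed=.05);arm.sleep(.3);st()
lower(x,y,.125,.034);st()
E
```

```text
t 13.07 tcp [0.5632 0.1732 0.125 ] F [-0.5  0.8 -3.3] w 0.0474 g 30.0
contact z 0.069 [ 0.4 -1.8  0.3] [0.563  0.1732 0.0687]
t 16.57 tcp [0.563  0.1732 0.0687] F [-0.1 -1.  -3. ] w 0.0469 g 30.0
```

Run:
```python
from lower import *
def F():
    v=[]
    for _ in range(6): arm.sleep(.04);v.append(arm.current_force())
    return np.round(np.mean(v,0),2),np.round(np.std(v,0),2)
print(F())
arm.move_l([.5632,.1732,.038],feed=.04);print(F())
lower(.5632,.1732,.038,.026,step=.0015,lim=2.2);print(F());st()
cv2.imwrite("pics/c4.png",cv2.resize(arm.snapshot("scene")[165:250,300:390,::-1],None,fx=6,fy=6,interpolation=cv2.INTER_NEAREST))
```

```text
(array([-0.03, -0.16, -3.  ]), array([0.15, 0.37, 0.44]))
(array([-0.15,  0.04, -2.93]), array([0.48, 0.27, 0.49]))
contact z 0.0275 [-1.8 -1.4 11.5] [0.5634 0.1732 0.028 ]
(array([-2.54, -0.68,  7.77]), array([0.51, 0.69, 0.34]))
t 20.0 tcp [0.5634 0.1732 0.028 ] F [-2.  -0.6  8.2] w 0.0472 g 30.0
```

View pics/c4.png

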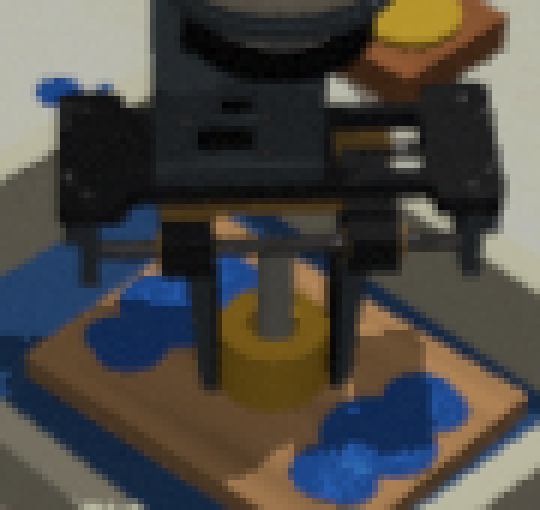

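The collar rests flat on the board around the rod at crop (275,350), and contact came at the expected height. Releasing it, then gripping the bare rod and lifting.

Run:
```python
from h import *
p=arm.current_ee_pos()
arm.grip(.065);arm.sleep(.2);st()
arm.move_l([.5632,.1732,.059],feed=.06);st()
arm.grip(0);arm.sleep(.2);st()
arm.move_l([.5632,.1732,.069],feed=.03);arm.sleep(.3);st()
arm.move_l([.5632,.1732,.202],feed=.07);arm.sleep(.6);st()
cv2.imwrite("pics/scene5.png",arm.snapshot("scene")[:,:,::-1])
cv2.imwrite("pics/c5.png",cv2.resize(cv2.imread("pics/scene5.png")[110:290,230:450],None,fx=3,fy=3))
```

```text
t 20.73 tcp [0.5632 0.1732 0.0275] F [ 0.1  0.4 -0.1] w 0.0648 g 0.0
t 21.41 tcp [0.5632 0.1732 0.0591] F [ 0.6 -0.2  0.1] w 0.065 g 0.0
t 22.43 tcp [0.5633 0.1733 0.059 ] F [ 2.2  0.1 -0.4] w 0.0152 g 30.0
t 23.21 tcp [0.5631 0.1732 0.0689] F [-0.3  0.3 -6.2] w 0.0153 g 30.0
t 25.86 tcp [0.5632 0.1732 0.202 ] F [ 0.6 -0.  -6.3] w 0.0153 g 30.0
```

View pics/c5.png

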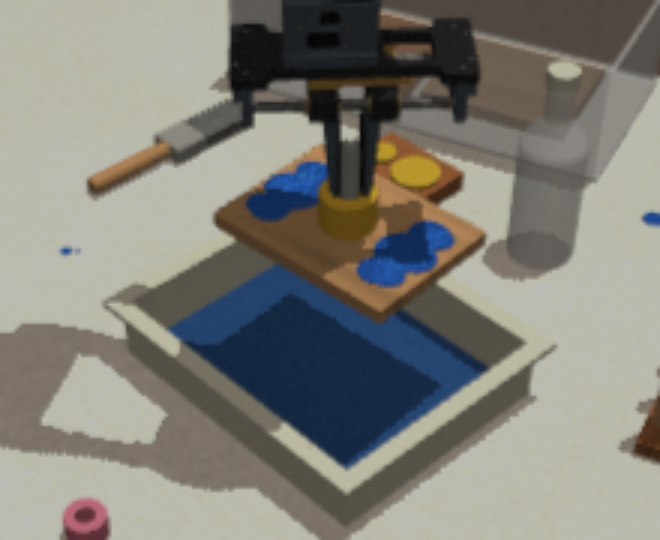

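The board hangs from the gripped rod over the tub with the collar seated at crop (348,210). I'll check level and slip numerically, then sign off.

Run:
```python
from h import *
a=cv2.imread("pics/scene5.png");b=arm.snapshot("scene")[:,:,::-1];st()
print("diff",np.abs(a.astype(int)-b)[160:215,300:395].mean())
L,Fr,R=[plane("scene",(230+(u+.5)/3-.5,110+(v+.5)/3-.5),.163) for u,v in((216,216),(382,306),(486,235))]
print(L,Fr,R,np.linalg.norm(L-Fr),np.linalg.norm(R-Fr),"centre",(L+R)/2,"yaw",np.degrees(np.arctan2(*(Fr-L)[1::-1])))
print(np.degrees(np.arccos(np.dot(Fr-L,R-Fr)/np.linalg.norm(Fr-L)/np.linalg.norm(R-Fr))),np.abs(arm.current_dq()).max())
```

```text
t 25.96 tcp [0.5632 0.1732 0.202 ] F [ 0.8  0.1 -6.2] w 0.0151 g 30.0
diff 1.173269537480064
[0.46613282 0.13225082 0.163     ] [0.63191971 0.09284356 0.163     ] [0.66976285 0.20662878 0.163     ] 0.17040605729691352 0.11991322071059178 centre [0.56794783 0.1694398  0.163     ] yaw -13.370972714448808
84.97467540025612 0.09195184438634478
```

Run:
```python
from h import *
a=cv2.imread("pics/scene5.png")
cv2.imwrite("pics/c6.png",cv2.resize(a[150:222,295:400],None,fx=7,fy=7,interpolation=cv2.INTER_CUBIC))
R=np.array([[np.cos(-.277),-np.sin(-.277)],[np.sin(-.277),np.cos(-.277)]])
for z in(.163,.148):
  for sx,sy in((-1,-1),(1,-1),(1,1),(-1,1)):
    q=R@[sx*.09,sy*.065];p=proj("scene",[.5632+q[0],.1732+q[1],z])+[.6,.5];print(z,np.round((p-[295,150]+.5)*7-.5))
```

```text
0.163 [ 40. 218.]
0.163 [433. 451.]
0.163 [683. 263.]
0.163 [293.  55.]
0.148 [ 42. 252.]
0.148 [431. 485.]
0.148 [679. 298.]
0.148 [293.  89.]
```

View pics/c6.png

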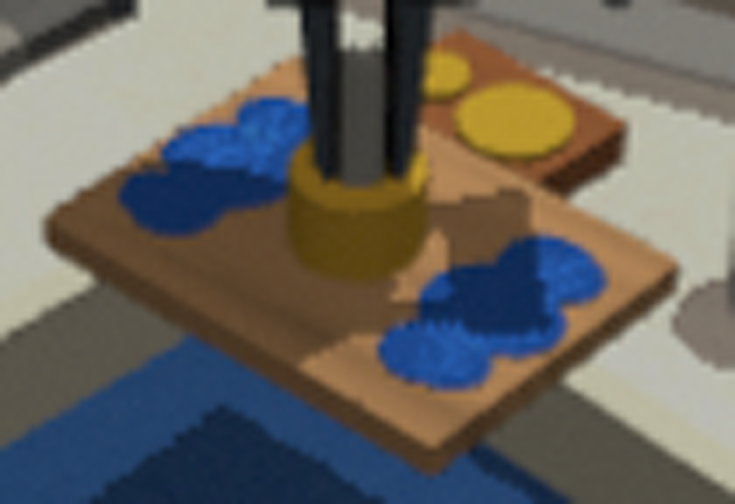

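The corners at (47,228), (433,447) and (678,265) are within about 1–2 px of those of a level board, so it hangs level and well above the needed height.

```bash
python3 -c "
from h import *
st();print(arm.sign_off())"
```

```text
t 25.96 tcp [0.5632 0.1732 0.202 ] F [ 0.8  0.1 -6.2] w 0.0151 g 30.0
the job is handed in; nothing more can be done
None
```

The job is handed in at 26 s of the 64 s allowed: the collar is seated on the board, and the gripper holds the board by the bare rod, level and still over the tub, its underside about 9 cm above the rim.

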